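# Clamp a circuit board in its rework pallet, cross-wise

### The job

Clamp the circuit board down by turning the three loose lever bolts clockwise until each lever is fully home against its stop pin. One of the four is already home: leave it tight, turn the one diagonally opposite to it fully home first, and only then turn the other two, in either order. Do not touch the board, and leave the bottle, jar, reel and tool pot standing where they are.

Things in the scene. Friction and masses are not known exactly. Their poses are not given: they have to be found in the camera images.
- pallet: Aluminium pallet screwed to the bench, 190 (x) by 250 (y) mm, top at 20 mm. Origin: centre of its underside, table height. The four bolts stand at x = +-65, y = +-95 mm in its frame.
- board: Green circuit board 104 (x) by 164 (y) by 3 mm fixed in the pallet. Origin: centre of its underside (23 mm above the table). Chips reach 8 mm above the origin; an upright plug-in module in the middle, 14 (x) by 60 (y) mm, reaches 63 mm above the origin (86 above the table). Not to be touched.
- bolt_a: Captive clamping bolt at one corner of the pallet. Origin: on the bolt's vertical axis, at table height (z = 0). Axes parallel to the pallet's. Steel washer diameter 44 up to z = 30; black hub diameter 32 from z = 42 to 66, steel nut tip up to z = 71. The steel stop pin (diameter 9, up to z = 64) stands at (-12, -31) mm. It starts loose. Which corner it is at changes.
- lever_a (a joint): Turn of the lever of bolt_a in rad, growing clockwise seen from above: 0 fully loose, 3.4 fully home (end stop, lever against its stop pin). Loose levers start between 0 and 1.6. The lever points at the angle (1.829 - value) from the pallet's x axis (counter-clockwise positive), so at home it points along the pallet's -y. It is stiff, and stays where it is left; about 3 N at 45 mm turns it.
- push_a (a point): Point on the lever of bolt_a: 45 mm from the bolt's axis, on the lever's centre line, 55 mm above the table. The lever is a level black round bar, diameter 14 (z = 48 to 62 mm), ending 69 mm from the axis in a ball of diameter 18. About 18 mm of free height lies between bar and washer, 22 above the board.
- bolt_b: Captive clamping bolt at one corner of the pallet. Origin: on the bolt's vertical axis, at table height (z = 0). Axes parallel to the pallet's. Steel washer diameter 44 up to z = 30; black hub diameter 32 from z = 42 to 66, steel nut tip up to z = 71. The steel stop pin (diameter 9, up to z = 64) stands at (-12, -31) mm. It starts loose. Which corner it is at changes.
- lever_b (a joint): Turn of the lever of bolt_b in rad, growing clockwise seen from above: 0 fully loose, 3.4 fully home (end stop, lever against its stop pin). Loose levers start between 0 and 1.6. The lever points at the angle (1.829 - value) from the pallet's x axis (counter-clockwise positive), so at home it points along the pallet's -y. It is stiff, and stays where it is left; about 3 N at 45 mm turns it.
- push_b (a point): Point on the lever of bolt_b: 45 mm from the bolt's axis, on the lever's centre line, 55 mm above the table. The lever is a level black round bar, diameter 14 (z = 48 to 62 mm), ending 69 mm from the axis in a ball of diameter 18. About 18 mm of free height lies between bar and washer, 22 above the board.
- bolt_c: Captive clamping bolt at one corner of the pallet. Origin: on the bolt's vertical axis, at table height (z = 0). Axes parallel to the pallet's. Steel washer diameter 44 up to z = 30; black hub diameter 32 from z = 42 to 66, steel nut tip up to z = 71. The steel stop pin (diameter 9, up to z = 64) stands at (-12, -31) mm. It starts loose. Which corner it is at changes.
- lever_c (a joint): Turn of the lever of bolt_c in rad, growing clockwise seen from above: 0 fully loose, 3.4 fully home (end stop, lever against its stop pin). Loose levers start between 0 and 1.6. The lever points at the angle (1.829 - value) from the pallet's x axis (counter-clockwise positive), so at home it points along the pallet's -y. It is stiff, and stays where it is left; about 3 N at 45 mm turns it.
- push_c (a point): Point on the lever of bolt_c: 45 mm from the bolt's axis, on the lever's centre line, 55 mm above the table. The lever is a level black round bar, diameter 14 (z = 48 to 62 mm), ending 69 mm from the axis in a ball of diameter 18. About 18 mm of free height lies between bar and washer, 22 above the board.
- bolt_d: Captive clamping bolt at one corner of the pallet. Origin: on the bolt's vertical axis, at table height (z = 0). Axes parallel to the pallet's. Steel washer diameter 44 up to z = 30; black hub diameter 32 from z = 42 to 66, steel nut tip up to z = 71. The steel stop pin (diameter 9, up to z = 64) stands at (-12, -31) mm. It starts already home. Which corner it is at changes.
- lever_d (a joint): Turn of the lever of bolt_d in rad, growing clockwise seen from above: 0 fully loose, 3.4 fully home (end stop, lever against its stop pin). Loose levers start between 0 and 1.6. The lever points at the angle (1.829 - value) from the pallet's x axis (counter-clockwise positive), so at home it points along the pallet's -y. It is stiff, and stays where it is left; about 3 N at 45 mm turns it.
- push_d (a point): Point on the lever of bolt_d: 45 mm from the bolt's axis, on the lever's centre line, 55 mm above the table. The lever is a level black round bar, diameter 14 (z = 48 to 62 mm), ending 69 mm from the axis in a ball of diameter 18. About 18 mm of free height lies between bar and washer, 22 above the board.
- wash_bottle: White plastic bottle, diameter 54, 185 high, standing loose near the pallet. Origin: centre of its underside.
- flux_jar: White plastic jar with lid, diameter 60, 70 high, standing loose near the pallet. Origin: centre of its underside.
- solder_reel: Metal reel, diameter 60, 60 high, standing loose on its flange near the pallet. Origin: centre of its underside.
- tool_pot: Black pot holding brush handles, standing loose near the pallet: pot diameter 58, 90 high, handles up to 170 mm above the table and within the pot's outline. Origin: centre of its underside.

How it is judged:
By the outcome, as a careful person would: the job done as asked, in the order asked, and still so for the second after the job is handed in, with the robot touching nothing.
It also fails if it takes over 67 s, if anything falls off the work surface, if the arm or the gripper's body presses on something with over 40 N, if the wrist force passes 120 N, or if a joint passes its speed limit or range.

### The arm

A 6-joint arm with a two-finger parallel gripper is mounted at the origin on the work surface. World frame = base frame: x ahead of the robot, y to its left, z up, the work surface at z = 0. Lengths are in m, angles in degrees, forces in N, time in s.
With the tool pointing down it reaches from about 0.4 to 0.825 m from the base axis. Payload 7 kg.
Tool frame: the origin (TCP) lies midway between the tips of the shut fingers; the grasp point (between the pads) lies 19 mm behind it; z points along the fingers, y is the line along which they close (so a half turn about z gives the same grasp; the last joint's range is limited). The gripper opens to 88 mm and grips with 3 to 60 N. Pads are 19 mm wide; open, the fingers measure 130 mm over their backs; the gripper's body (78 mm by 193 mm) begins 47 mm behind the grasp point.
Start: joints at [91.278, 20.546, 0.682, 0, -70.136, -16.507], TCP at [0.177, 0.651, 0.227] pointing down, gripper open.
Joint ranges: [-176.03, 176.03], [-82.01, 121.73], [-58.28, 71.71], [-173.87, 95.51], [-174.79, -0.11], [-173.66, 173.66]. Speed limits (degrees/s): [136.94, 136.94, 172.46, 180, 180, 180].

### API

Orientations are given as a 3x3 rotation matrix whose columns are the frame's x, y, z axes.
In Python, from rig import robot gives the robot as it stands. Calls block until the motion is done:
- robot.goto(position, orientation): joint-space move of the TCP to a pose.
- robot.servo_line(position, ori=None, speed=0.15): straight line of the TCP; ori=None keeps the orientation; speed is the mean speed in m/s.
- robot.movej(angles): joint-space move.
- robot.move_gripper(opening): opening from 0.0 (shut) to 1.0 (fully open); the grip force is fixed at half the most; returns when the fingers have stopped.
- robot.dwell(seconds).
- robot.ik(position, orientation): joint angles nearest the present ones, or None.
- robot.grab_frame(name): name is "scene" or "top" or "wrist"; returns (picture, depth): 400x640x3 uint8, red, green, blue; 400x640 float32, m along the optical axis (not along the pixel's ray), 0 where there is no reading.
- robot.camera_info(name): a dict with "vfov" (degrees; the focal length in pixels is half the picture's height over the tangent of half this angle, whatever the lens; pixels are square), "cx", "cy" (the principal point, pixels), "view" (4x4, takes a point from world to camera coordinates); the wrist camera has in their place "T_tool_cam" (4x4, takes a point from camera to tool coordinates, whose origin is the TCP and whose axes are the flange's). Camera axes: x right, y down, z forward; pixel columns grow to the right and rows downward; lengths in m; the calibration is good to about 2 mm. A picture is of the moment at which its call begins: read the wrist's pose just before it. camera_info takes no time and is no camera call.
A pose or a line that the arm cannot do raises robot.Unreachable and nothing moves.
- robot.job_done(): hands the job in; it is judged then, once.
Readings, each from a call of its own:
- robot.read_t(): time.
- robot.read_qpos(): joint angles.
- robot.read_qvel(): joint speeds.
- robot.read_effort(): joint torques, N m.
- robot.read_position(): TCP position.
- robot.read_tcp_rot(): TCP orientation.
- robot.read_force(): force on the tool from outside, world axes, zero at the start.
- robot.read_ft_torque(): the same for the moment, N m.
- robot.read_grip_width(): opening from 0.0 (shut) to 1.0 (fully open).
- robot.read_finger_force(): force on a finger pad.
Only numpy, scipy, OpenCV 4.12 (cv2) and the standard library are available. Lean on these libraries where they do the work, as an engineer would, in place of code of your own. Each camera call takes 0.05 s, during which the arm holds its last target. There are 200 camera calls.

## Working session

There is one attempt and no reset: what is moved stays moved. The work goes in short steps, each a Python script; the robot and the scene stay as the last script left them, time stands still between calls to the robot, and variables do not carry over. Pictures are saved under pics/ and viewed, at most 10 in all, crops included, and the job is handed in when it is done.

```bash
mkdir -p pics
python3 - <<'E'
from rig import robot
import numpy as np,cv2
for n in("top","scene"):
    p,d=robot.grab_frame(n); np.savez(f"{n}.npz",p=p,d=d); cv2.imwrite(f"pics/{n}0.png",p[:,:,::-1])
    print(n,robot.camera_info(n))
print(robot.camera_info("wrist"),robot.read_t(),robot.read_tcp_rot())
E
```

```text
top {'vfov': 42.460536829534085, 'cx': 320.21657473010765, 'cy': 200.4399701662458, 'view': array([[-0.01961732, -0.99970319,  0.0144463 ,  0.02177974],
       [-0.99660685,  0.01839724, -0.08022673,  0.55136266],
       [ 0.07993714, -0.01597112, -0.99667195,  1.0256328 ],
       [ 0.        ,  0.        ,  0.        ,  1.        ]])}
scene {'vfov': 43.452349110295714, 'cx': 318.14525262765227, 'cy': 191.4864449133367, 'view': array([[ 0.67703864,  0.73590775,  0.00764632, -0.37945883],
       [ 0.49598309, -0.44858173, -0.74348854, -0.21306891],
       [-0.54370898,  0.50716291, -0.66870496,  1.25586876],
       [ 0.        ,  0.        ,  0.        ,  1.        ]])}
{'vfov': 58.474948419605795, 'cx': 316.85608097585083, 'cy': 200.1287414418382, 'T_tool_cam': array([[ 1.49968426e-03, -9.52237515e-01, -3.05354656e-01,
         8.36137035e-02],
       [ 9.99998832e-01,  1.51853512e-03,  1.75783793e-04,
         1.67926087e-05],
       [ 2.96303846e-04, -3.05354563e-01,  9.52238680e-01,
        -1.57966865e-01],
       [ 0.00000000e+00,  0.00000000e+00,  0.00000000e+00,
         1.00000000e+00]])} 0.1 [[ 9.64864242e-01 -2.62748825e-01 -2.21098532e-04]
 [-2.62748861e-01 -9.64863140e-01 -1.46855826e-03]
 [ 1.72532132e-04  1.47505274e-03 -9.99998897e-01]]
```

View pics/top0.png

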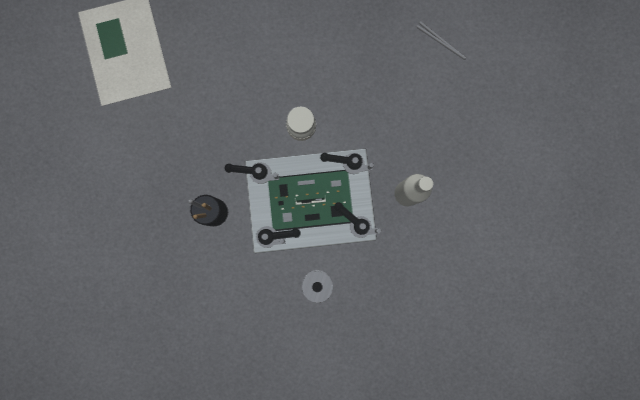

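View pics/scene0.png

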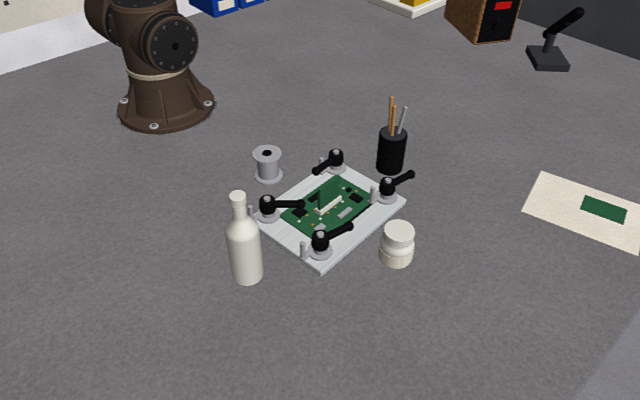

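The top view shows image up as +x and image left as +y. The home lever is at px (265,237), with its lever pointing right. Its diagonal is (354,161), and the other two loose ones are at (260,171) and (362,227). I'll enlarge this area to read the pixels more closely.

Run:
```python
import numpy as np,cv2
p=np.load("top.npz")["p"][95:305,180:450,::-1]
p=cv2.resize(p,None,fx=2.85,fy=2.85,interpolation=cv2.INTER_CUBIC)
p=cv2.convertScaleAbs(p,alpha=1.7)
cv2.imwrite("pics/crop.png",p)
```

```text
(no output)
```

View pics/crop.png

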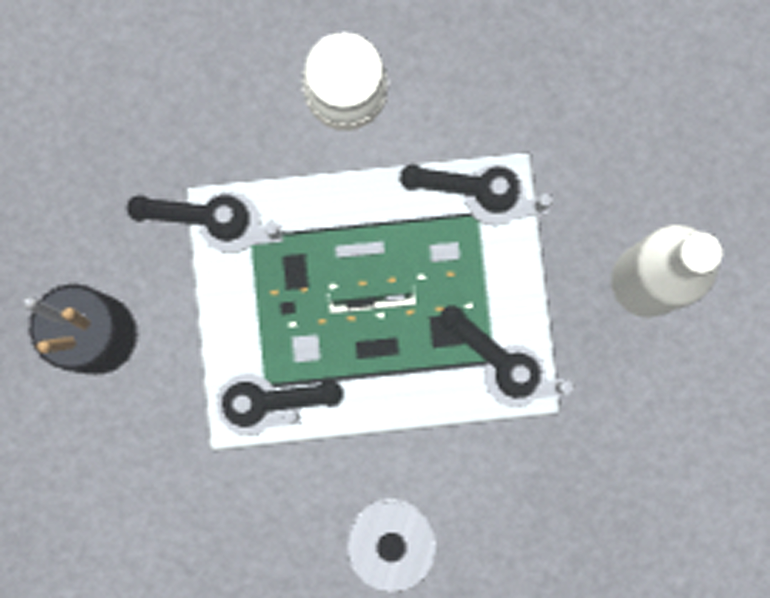

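The enlarged crop puts the nut tips at TL(224,215), TR(498,187), BR(520,374) and BL(243,404). The lever balls are at (138,208), (411,177), (452,318) and (332,393). The bottle cap is at (701,252), the jar at (344,69), the reel at (391,546) and the pot rim at (70,328).

```bash
cat > geo.py <<'E'
import numpy as np
from rig import robot
I=robot.camera_info("top"); f=200/np.tan(np.radians(I["vfov"]/2)); V=I["view"]
def world(c,z):
    u=(np.array(c)+.5)/2.85-.5+[180,95]
    r=V[:3,:3].T@np.array([(u[0]-I["cx"])/f,(u[1]-I["cy"])/f,1]); o=-V[:3,:3].T@V[:3,3]
    return (o+r*(z-o[2])/r[2])[:2]
B=dict(TL=(224,215),TR=(498,187),BR=(520,374),BL=(243,404))
L=dict(TL=(138,208),TR=(411,177),BR=(452,318),BL=(332,393))
P=dict(TL=(65,95),TR=(65,-95),BR=(-65,-95),BL=(-65,95))
W=np.array([world(B[k],.071) for k in P]); M=np.array(list(P.values()))/1000
c=W.mean(0); w=(W-c)@[1,1j]; m=M@[1,1j]
yaw=np.angle((w*m.conj()).sum()); R=np.array([[np.cos(yaw),-np.sin(yaw)],[np.sin(yaw),np.cos(yaw)]])
bolt={k:c+R@M[i] for i,k in enumerate(P)}
ang={}
for k in P:
    d=R.T@(world(L[k],.055)-bolt[k]); ang[k]=np.arctan2(d[1],d[0])   # in pallet frame
obst=dict(bottle=world((701,252),.185),jar=world((344,69),.07),reel=world((391,546),.06),pot=world((70,328),.09))
if __name__=="__main__":
    print("c",c,"yaw",np.degrees(yaw),"res mm",1e3*(W-np.array(list(bolt.values()))).round(4))
    for k in P: print(k,bolt[k],"ang",np.degrees(ang[k]),"value",1.829-ang[k],"r",np.linalg.norm(world(L[k],.055)-bolt[k]))
    print(obst)
    for k in obst: print(k,R.T@(obst[k]-c))
E
python3 geo.py
```

```text
c [0.55284634 0.03173783] yaw 5.038024531794299 res mm [[-0.1 -0.7]
 [-0.7  0.9]
 [ 0.4  0.6]
 [ 0.4 -0.8]]
TL [0.60925262 0.1320789 ] ang 77.32951579731481 value 0.47934534036388854 r 0.06097516460671359
TR [ 0.62593783 -0.05718706] ang 75.63365415814458 value 0.508943709625677 r 0.06081240595379025
BR [ 0.49644006 -0.06860325] ang 43.05892088473247 value 1.0774800582056687 r 0.060558925379456445
BL [0.47975486 0.12066271] ang -88.44057385135837 value 3.3725792060594055 r 0.060898358691095666
{'bottle': array([ 0.5652873 , -0.16876028]), 'jar': array([0.70931546, 0.04788136]), 'reel': array([0.38221706, 0.0216326 ]), 'pot': array([0.53257008, 0.23230329])}
bottle [-0.00521422 -0.20081603]
jar [0.15728229 0.00234054]
reel [-0.17085749  0.00491794]
pot [-0.00258491  0.20157121]
```

```bash
cat > push.py <<'E'
import numpy as np, sys
from geo import *
def ori(phi):  # tool down, tool y at angle phi in pallet frame
    a=np.radians(phi)+yaw; y=np.array([np.cos(a),np.sin(a),0]); z=np.array([0,0,-1.]); return np.column_stack([np.cross(y,z),y,z])
CFG=dict(TR=(-90,45,40),BR=(30,47,34),TL=(-135,38,40))  # phi, r at start, r at end
Z=.044
def pose(k,th,gap,z=Z):
    phi,r0,r1=CFG[k]; s=np.clip((ang[k]-th)/(ang[k]+np.pi/2),0,1); r=(r0+(r1-r0)*s)/1000
    d=np.radians(phi)-th; h=.0095*abs(np.cos(d))+.021*abs(np.sin(d))+.007
    p=r*np.array([np.cos(th),np.sin(th)])+(h+gap)*np.array([-np.sin(th),np.cos(th)])
    return np.append(bolt[k]+R@p,z)
def run(k,zh):
    O=ori(CFG[k][0]); ths=np.linspace(ang[k],-np.pi/2+.12,int((ang[k]+1.45)/.2))
    robot.goto(pose(k,ang[k],.009,zh),O); robot.servo_line(pose(k,ang[k],.009),O,.2)
    f0=robot.read_force(); print(k,"t",robot.read_t(),"f0",f0.round(1) if hasattr(f0,"round") else f0)
    for th in ths:
        robot.servo_line(pose(k,th,0),O,.09); f=np.array(robot.read_force())-f0; print(round(np.degrees(th)),f.round(1))
        if np.linalg.norm(f)>40: print("STOP"); return
    n=np.append(R@[1,0],0)
    for i,g in enumerate(np.arange(.004,-.012,-.001)):
        p=pose(k,-np.pi/2,g); robot.servo_line(p,O,.03); f=np.array(robot.read_force())-f0; print(round(g*1e3),f.round(1),end=" ")
        if f@n>18: break
    robot.servo_line(pose(k,-np.pi/2,.015),O,.1); robot.servo_line(pose(k,-np.pi/2,.015,.125),O,.25)
    print("done t",robot.read_t())
if __name__=="__main__":
    if sys.argv[1]=="check":
        for k in CFG:
            for th in (ang[k],0,-np.pi/2):
                for z in (Z,.125): q=robot.ik(pose(k,th,0,z),ori(CFG[k][0])); print(k,round(th,2),z,None if q is None else np.round(q,0))
    else: run(sys.argv[1],float(sys.argv[2]))
E
python3 push.py check
```

```text
TR 1.32 0.044 [ 17.  25. -20.   0. -46.  78.]
TR 1.32 0.125 [ 17.  19. -15.   0. -55.  78.]
TR 0 0.044 [ 15.  29. -12.   0. -49.  81.]
TR 0 0.125 [ 15.  24.  -8.   0. -58.  81.]
TR -1.57 0.044 [  9.  28. -14.   0. -48.  86.]
TR -1.57 0.125 [  9.  23. -10.   0. -57.  86.]
BR 0.75 0.044 [  20.   17.  -33.    0.  -40. -165.]
BR 0.75 0.125 [  20.   11.  -28.    0.  -52. -165.]
BR 0 0.044 [  17.   19.  -29.    0.  -42. -162.]
BR 0 0.125 [  17.   13.  -25.    0.  -53. -162.]
BR -1.57 0.044 [  10.   19.  -29.    0.  -42. -155.]
BR -1.57 0.125 [  10.   13.  -24.    0.  -53. -155.]
TL 1.35 0.044 [ 35.  25. -20.   0. -46.  15.]
TL 1.35 0.125 [ 35.  19. -15.   0. -55.  15.]
TL 0 0.044 [ 31.  29. -12.   0. -49.  19.]
TL 0 0.125 [ 31.  24.  -8.   0. -58.  19.]
TL -1.57 0.044 [ 26.  27. -15.   0. -48.  24.]
TL -1.57 0.125 [ 26.  22. -10.   0. -57.  24.]
```

```bash
sed -i 's/\.015,\.125),O,\.25/.015,.17),O,.25/' push.py
python3 - <<'E'
from push import *
robot.move_gripper(0.0)
run("TR",.22)
p,d=robot.grab_frame("top"); import cv2
c=cv2.resize(p[95:305,180:450,::-1],None,fx=2.85,fy=2.85,interpolation=cv2.INTER_CUBIC); cv2.imwrite("pics/a.png",cv2.convertScaleAbs(c,alpha=1.7))
E
```

```text
TR t 5.325 f0 [-0.3  0.7  0.7]
76 [ 0.1 -0.7 -0. ]
62 [-1.4 -0.7  0.6]
49 [-1.3 -0.7 -0.9]
36 [-0.5  0.7 -0.5]
23 [-0.6 -0.2  0.1]
9 [ 0.5 -0.7 -0.4]
-4 [ 0.5  0.  -1.5]
-17 [ 0.4 -1.1 -1. ]
-30 [ 1.  -0.2 -0.5]
-43 [ 0.6  0.8 -0.6]
-57 [ 0.7 -0.8 -0.1]
-70 [-0.1 -1.  -0.8]
-83 [ 0.6 -0.4 -0.8]
4 [ 1.4  1.9 -1.1] 3 [ 1.7  1.6 -0.1] 2 [ 1.9  0.7 -0.6] 1 [ 2.   0.1 -0.4] 0 [ 4.  -0.1 -1.8] -1 [ 7.3  1.  -2.5] -2 [ 8.2  0.2 -4.5] -3 [10.3 -0.3 -5.6] -4 [13.   0.1 -8. ] -5 [15.2  0.3 -9.6] -6 [ 18.6  -0.5 -11.5] done t 12.7333
```

View pics/a.png

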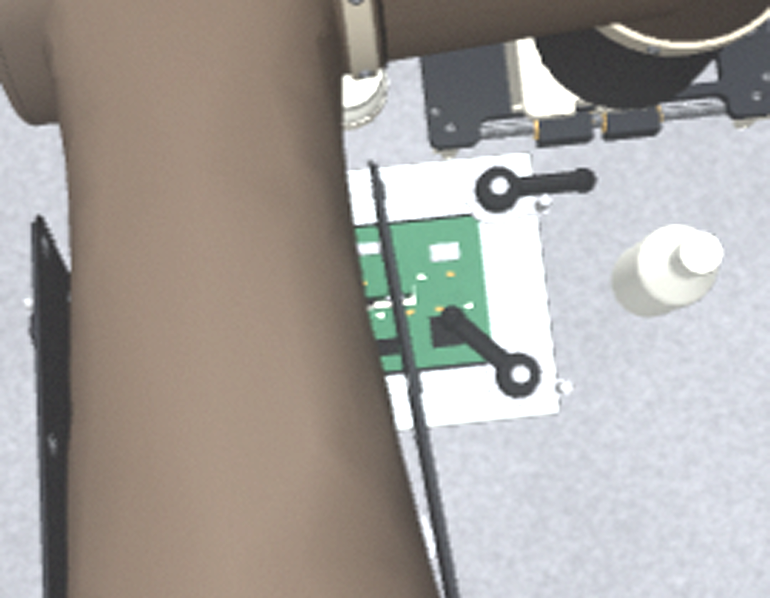

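The TR lever now points right at px (498,187)→(587,180), parallel to the home lever. The contact force rose from 2 N to 18 N exactly at the nominal home angle, so it is on its stop. Bottle and jar have not moved. Next is TL, then BR.

Run:
```python
from push import *
run("TL",.17)
run("BR",.17)
q=list(robot.read_qpos()); q[0]=75; robot.servo_line(np.array(robot.read_position())+[0,0,.1],None,.3); 
q=list(robot.read_qpos()); q[0]=75; robot.movej(q)
p,d=robot.grab_frame("top"); import cv2
c=cv2.resize(p[95:305,180:450,::-1],None,fx=2.85,fy=2.85,interpolation=cv2.INTER_CUBIC); cv2.imwrite("pics/b.png",cv2.convertScaleAbs(c,alpha=1.7)); print(robot.read_t())
```

```text
TL t 14.7083 f0 [-0.8  0.5  1. ]
77 [ 0.6 -1.4 -0.9]
64 [ 0.6  0.2 -0.7]
51 [ 1.  -0.3 -1.2]
37 [-0.6 -1.2 -1.2]
24 [-1.7  1.  -1.8]
10 [-1.   0.5 -1.5]
-3 [ 0.3  0.1 -1.1]
-16 [ 0.6  0.4 -0.9]
-30 [ 1.6 -1.3 -1.8]
-43 [ 1.6  0.6 -1.2]
-56 [ 0.7 -0.5 -1.3]
-70 [ 1.5  0.7 -1.8]
-83 [ 1.4 -0.2 -2.1]
4 [ 2.2  0.6 -1.2] 3 [ 3.2  0.  -1.7] 2 [ 4.  -1.5 -0.8] 1 [ 3.3 -1.7 -1.6] 0 [ 3.5 -2.2 -1.2] -1 [ 3.8 -2.4 -0.7] -2 [ 3.3 -3.  -0.3] -3 [ 3.4 -1.5 -1.2] -4 [ 3.2 -1.7 -0.6] -5 [ 4.9 -1.5 -1.8] -6 [ 7.6 -1.7 -2.5] -7 [ 9.9 -1.3 -4.7] -8 [11.3 -3.5 -5.8] -9 [14.5 -3.1 -7.2] -10 [17.2 -3.6 -8.2] -11 [ 19.8  -4.2 -10.4] done t 23.3417
BR t 26.925 f0 [-0.5  0.   0.3]
43 [-0.2  0.6  0.2]
30 [-0.   0.6 -0.6]
18 [-1.1  1.2 -1. ]
5 [-1.   2.  -0.6]
-7 [-0.5  1.1 -1.3]
-20 [-1.   1.5 -0.4]
-33 [ 0.7 -0.1 -1.1]
-45 [ 0.8  0.  -0.2]
-58 [ 0.1 -0.4 -0.6]
-71 [ 1.4 -0.5 -1.2]
-83 [ 1.5  0.8 -0.1]
4 [ 2.9  2.2 -1. ] 3 [ 3.2 -0.7 -1.1] 2 [ 5.3 -1.1 -0.4] 1 [ 5.5 -1.4  0.4] 0 [ 4.6 -2.   0.4] -1 [ 5.1 -1.8  0.3] -2 [ 4.5 -2.6  0.6] -3 [ 5.1 -2.2 -0. ] -4 [ 5.1 -2.3  1. ] -5 [ 4.6 -2.6  0. ] -6 [ 4.6 -3.   0.6] -7 [ 7.4 -4.2 -0.6] -8 [ 9.5 -3.5 -2.6] -9 [11.3 -4.1 -4.2] -10 [13.7 -4.6 -5.9] -11 [15.8 -3.5 -7.5] done t 34.8583
37.5167
```

View pics/b.png

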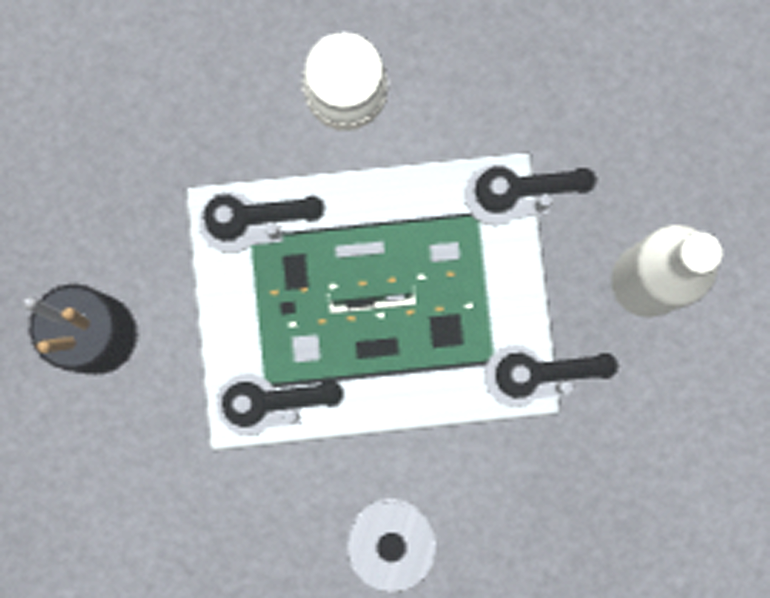

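All four levers point right, parallel and against their pins: TL(224,215)→(315,208), TR(498,187)→(587,180), BR(520,374)→(608,366), BL(243,404)→(332,393). The bottle, jar, reel and pot are at unchanged pixels. Each lever showed a clear rise in force at its stop, so I'm handing in.

```bash
python3 -c "
from rig import robot
print(robot.job_done())"
```

```text
the job is handed in; nothing more can be done
None
```

The job is handed in: the three loose levers are home against their stop pins, the one diagonal to the already tight bolt first. The tight lever, board, bottle, jar, reel and pot were left alone, and the clock read 37.5 s just before hand-in.

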